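# Key the rotor onto the tube mixer

### The arm

A 7-joint arm with a two-finger parallel gripper is mounted at the origin on the work surface. World frame = base frame: x ahead of the robot, y to its left, z up, the work surface at z = 0. Lengths are in m, angles in rad, forces in N, time in s.
With the tool pointing down it reaches from about 0.4 to 0.875 m from the base axis. Payload 6.5 kg.
Tool frame: the origin (TCP) lies at the very end of the fingers, on their centre line; the grasp point (between the pads) lies 19 mm behind it (manip.pinch_z is the distance from the TCP to the grasp point, in m); y points along the fingers, z is the direction in which the jaws open and shut, and the axes are right-handed (so a half turn about y gives the same grasp; the last joint's range is limited). The gripper opens to 88 mm and grips with 3 to 60 N. Pads are 18 mm wide; open, the fingers measure 123 mm over their backs; the gripper's body (75 mm by 187 mm) begins 45 mm behind the grasp point.
Start: joints at [1.05, 0.536, -0.004, 1.538, 0.003, 1.067, -0.071], TCP at [0.286, -0.584, 0.239] pointing down, gripper open.
Joint ranges: [-2.7, 2.7], [-0.37, 2.16], [-1.27, 1.26], [0.24, 2.4], [-1.31, 4.45], [0.19, 1.91], [-2.76, 2.76]. Speed limits (rad/s): [2.39, 2.39, 3.14, 3.14, 3.14, 3.14, 3.14].

### API

Orientations are given as a rotation vector (axis times angle).
In Python, from workcell import manip gives the robot as it stands. The module is installed in compiled form; this text tells all that it offers.
- The arm moves only by the tool jog_arm, never from a script. Its argument "commands" is a list of rows, each an object with "gripper": the closure, from 0 (fully open) to 1 (shut); "offset": the shift along the world's x, y, z in mm, a list of three; "twist": the turn about the world's z in rad. In form: [{"gripper": gripper, "offset": [x, y, z], "twist": twist}, ...]. A call has exactly 5 rows; each row is the pose to reach, as a shift and turn from the pose commanded when the call began; what a row does not reach only later rows make up. A row lasts 1/10 s, in which the tool goes at most 50 mm and 8.59 degrees, less where a joint would pass 70% of its speed; a pose out of reach is approached as far as the arm can. A call with a gripper value outside its range is refused whole. The fingers move at their own pace and stop on an object; "grip_force" is the grip in N (left out, the last holds). Time passes only in rows, so rows that repeat a pose let the fingers close, or fill a call up. It gives the time, the measured TCP pose, the force and the opening at its end, in the units of the state.
- manip.get_state(): the state, without advancing time (a new reading comes with each control period).
- manip.get_image(name): name is "scene" or "top"; returns (picture, depth): 420x560x3 uint8, red, green, blue; 420x560 float32, m along the optical axis (not along the pixel's ray), 0 where there is no reading.
- manip.camera_params(name): a dict with "fx", "fy", "cx", "cy" (pixels), "view" (4x4, takes a point from world to camera coordinates). Camera axes: x right, y down, z forward; pixel columns grow to the right and rows downward; lengths in m; the calibration is good to about 2 mm. A picture is of the moment at which its call begins. camera_params takes no time and is no camera call.
- manip.finish_job(): hands the job in, once; it reports no verdict.
The state is a dict: "clock": time; "joints": joint angles; "dq": joint speeds; "joint_efforts": joint torques, N m; "tool_pos": TCP position; "ee_rot": TCP orientation; "force": force on the tool from outside, world axes, zero at the start; "torque": the same for the moment, N m; "finger_gap": opening from 0.0 (shut) to 1.0 (fully open).
Only numpy, scipy, OpenCV 4.12 (cv2) and the standard library are available. Lean on these libraries where they do the work, as an engineer would, in place of code of your own. Each camera call takes 0.05 s, during which the arm holds its last target. There are 200 camera calls.

### The job

Fit the rotor to the tube mixer: take the rectangular key that stands in the end hole of the white rack and drop it end-on, all the way down, into the slot in the mixer's spindle, then slide the rotor onto the spindle with its keyway over the key and press it fully home on the collar, level, and let go. Feel your way gently: never force the key or the rotor hard against the spindle, and leave the two other pins and everything else on the bench where they are.

Things in the scene. Friction and masses are not known exactly. Their poses are not given: they have to be found in the camera images.
- key: loose steel key: plain rectangular bar 10 mm (its x) by 8 mm (its y) by 40 mm long (its z), both ends alike, tapered by 1 mm a side over the last 3 mm; 25 g. Starts upright in the rack's hole at the rack's -x end, 16 mm deep with 24 mm standing out, its x along the rack's x. Origin: centre of its lower end
- rotor: aluminium rotor, 400 g, starts flat, boss up: disc 120 mm across, 14 mm thick, ten dark tube holes near the rim; central boss. A vertical bore, 34 mm diameter, goes right through (mouth below bevelled 2 mm over 6 mm), with a keyway 10 mm wide along its +x side that reaches 22.6 mm from the axis. Origin: on the bore axis at the disc's underside; z up, x towards the keyway
- boss (a point): centre of the top of the rotor's boss, 44 mm above the rotor's underside, axes as the rotor's. The boss stands 30 mm above the disc, 60 mm long along x, with two flats 46 mm apart facing the rotor's +y and -y: hold it there
- drive: the tube mixer's drive unit, fixed: grey housing 200 x 170 mm, black top 55 mm above the bench, a vertical steel spindle of 32 mm diameter in its middle. Origin: under the middle, on the bench; the spindle's axis is its z. The spindle is held by a stiff brake (about 1.5 N m) and stands in a collar 56 mm across, whose flat top is the rotor's seat
- seat (a point): point on the spindle's axis at the height of the collar's flat top, 78 mm above the bench; fixed, axes as the drive's. The rotor is home when its origin is here. Two sprung balls, 11 mm above the seat at the sides 90 degrees from the slot, hold the rotor up 2 to 8 mm short: it takes a push of some 8 to 20 N to get past them
- spindle_top (a point): point on the spindle's axis at its top end, 112 mm above the bench; fixed, axes as the drive's. The top end is bevelled to 28 mm across over 4 mm. A slot 9.6 mm wide, its flat floor 9.4 mm from the axis, runs down one side, open at the top and outwards. It faces the drive's +x only roughly, up to 45 degrees off either way, not measured: look, or feel for it
- pocket (a point): point on the spindle's axis at the level of the slot's lower end, 18 mm below the seat; fixed, axes as the drive's. Below the seat the collar closes the slot on the outside, 20.8 mm from the axis (mouth bevelled 2 x 3 mm), as a pocket for the key's foot. A seated key stands here, its middle 15 mm from the axis, its top 12 mm below the spindle's top
- rack: white plastic block 150 x 50 x 30 mm, fixed, with three holes in a row along its x at -48, 0 and +48 mm, 16 mm deep: the key, the dowel and the big key stand in them. Origin: centre of its underside
- dowel: bystander: round steel pin, 10 mm diameter, 40 mm long, upright in the rack's middle hole; origin at its lower end
- big_key: bystander: a bigger key, 14 x 12 x 32 mm, too wide for the slot, upright in the rack's hole at +x; origin at its lower end
- bottle: bystander: white bottle, 60 mm diameter, 140 mm tall; origin at its foot
- jar: bystander: glass jar, 56 mm diameter, 80 mm tall; origin at its foot
- tray: bystander: clear open tray 110 x 90 x 30 mm; origin under its middle
- cap_a: bystander: magenta screw cap, 32 mm diameter, 14 mm tall; origin at its underside
- cap_b: bystander: another such cap
- wrench: bystander: steel wrench, 130 mm long, lying flat; origin near its middle
There are look-alikes about, which are no part of the job. What is shaped like the rotor but pink is not meant.

How it is judged:
On the way:
1. the key stands fully down in the spindle's slot, let go, with the rotor not yet on the spindle (z of key in the frame of seat below -0.015 m and horizontal distance between key and seat below 0.02 m and angle between key's own z axis and vertical below 0.12 rad and contact force between the fingers and key below 0.1 N and horizontal distance between rotor and seat above 0.08 m), for 0.3 s.
At the end, for the whole second after the job is handed in: the key is in the slot with its lower end at least 15 mm below the seat, within 20 mm of the axis and upright (0.12 rad); the rotor is over it with its underside within 2 mm of the seat, within 3 mm of the axis, level within 0.05 rad, at rest and let go (z of key in the frame of seat below -0.015 m and horizontal distance between key and seat below 0.02 m and angle between key's own z axis and vertical below 0.12 rad and z of rotor in the frame of seat between -0.002 and 0.002 m and horizontal distance between rotor and seat below 0.003 m and angle between rotor's own z axis and vertical below 0.05 rad and linear speed of rotor below 0.01 m/s and contact force between the fingers and rotor below 0.1 N); the robot touches nothing.
It fails at once if the key was pressed on the drive with more than 30 N (contact force between key and drive above 30 N).
It fails at once if the rotor was pressed on the drive with more than 70 N in all (the balls squeeze counted) (contact force between rotor and drive above 70 N).
It fails at once if the rotor was pressed on the key with more than 30 N (contact force between rotor and key above 30 N).
It fails at once if a bystander was moved by more than 30 mm (the two other pins: 20 mm) (distance of any of dowel, big_key from where it was at the start of the episode above 0.02 m or distance of any of bottle, jar, tray, cap_a, cap_b, wrench from where it was at the start of the episode above 0.03 m).
It also fails if it takes over 72 s, if anything falls off the work surface, if the arm or the gripper's body presses on something with over 40 N, if the wrist force passes 120 N, or if a joint passes its speed limit or range.

## Working session

There is one attempt and no reset: what is moved stays moved. The work goes in short steps, Python scripts to look and compute and a tool call to move; the robot and the scene stay as the last step left them, time stands still between calls to the robot, and variables do not carry over. Pictures are saved under pics/ and viewed, about 8 in all and at most 12, crops included, and the job is handed in when it is done.

Besides the shell and the picture viewer there is one more tool, called by a JSON object that holds its "name" and its "arguments", one argument or row to a line. jog_arm: Moves the arm, as the interface text tells. Its arguments: {"type":"object","properties":{"commands":{"type":"array"},"grip_force":{"type":"number"}},"required":["commands"]}

```bash
mkdir -p pics && cat > h.py <<'E'
import numpy as np, cv2
from workcell import manip
def grab(n):
    im,d=manip.get_image(n); P=manip.camera_params(n)
    return im,d,P
def cloud(d,P):
    v,u=np.mgrid[0:d.shape[0],0:d.shape[1]]
    c=np.stack([(u-P['cx'])/P['fx']*d,(v-P['cy'])/P['fy']*d,d,np.ones_like(d)],-1)
    return (c@np.linalg.inv(P['view']).T)[...,:3]
def ray(P,u,v,z):
    M=np.linalg.inv(P['view']); o=M[:3,3]; r=M[:3,:3]@np.array([(u-P['cx'])/P['fx'],(v-P['cy'])/P['fy'],1])
    return o+r*(z-o[2])/r[2]
def proj(P,p):
    c=P['view']@np.append(p,1); return np.array([c[0]/c[2]*P['fx']+P['cx'],c[1]/c[2]*P['fy']+P['cy']])
def save(n,im): cv2.imwrite('pics/'+n,cv2.cvtColor(im,cv2.COLOR_RGB2BGR))
E
python3 - <<'E'
from h import *
for n in('scene','top'):
    im,d,P=grab(n); save(n+'0.png',im); np.savez(n+'0.npz',im=im,d=d,**P)
    print(n,P)
s=manip.get_state();print(s,manip.pinch_z)
E
```

```text
scene {'fx': 407.93363835877653, 'fy': 407.93363835877653, 'cx': 278.89302954029284, 'cy': 211.36962020066278, 'view': array([[ 0.62961083,  0.77668085,  0.01889604, -0.25989538],
       [ 0.54054748, -0.42046201, -0.72871127, -0.25753363],
       [-0.55803102,  0.46901872, -0.68456032,  1.4191375 ],
       [ 0.        ,  0.        ,  0.        ,  1.        ]])}
top {'fx': 448.15506496024886, 'fy': 448.15506496024886, 'cx': 277.5802529492041, 'cy': 214.39412850327636, 'view': array([[ 2.83128105e-02, -9.99599062e-01, -3.14741761e-04,
        -1.01226360e-01],
       [-9.83027617e-01, -2.77863396e-02, -1.81341181e-01,
         5.28285835e-01],
       [ 1.81259729e-01,  5.44367832e-03, -9.83420194e-01,
         1.09413997e+00],
       [ 0.00000000e+00,  0.00000000e+00,  0.00000000e+00,
         1.00000000e+00]])}
{'clock': 0.1, 'joints': array([ 1.04983504,  0.5370792 , -0.00442644,  1.53876015,  0.00258929,
        1.06731211, -0.07117789]), 'dq': array([-4.99713222e-05, -3.25031586e-04,  1.62110150e-03, -3.25039949e-03,
        1.43619987e-04,  7.36823961e-04, -5.74430585e-04]), 'joint_efforts': array([ 3.18306877e-03, -5.72083354e+01,  9.94205251e-01, -2.52232486e+01,
       -5.61643811e-02,  1.35185866e-02,  1.12378143e-05]), 'tool_pos': array([ 0.28525229, -0.58344821,  0.2379396 ]), 'ee_rot': array([-0.45613547,  1.97049992, -1.96750079]), 'force': array([-0.9424051 ,  0.27750241, -0.23621819]), 'torque': array([ 0.01377883,  0.00788298, -0.05574917]), 'finger_gap': 1.0003521097792365} 0.0187
```

View pics/top0.png

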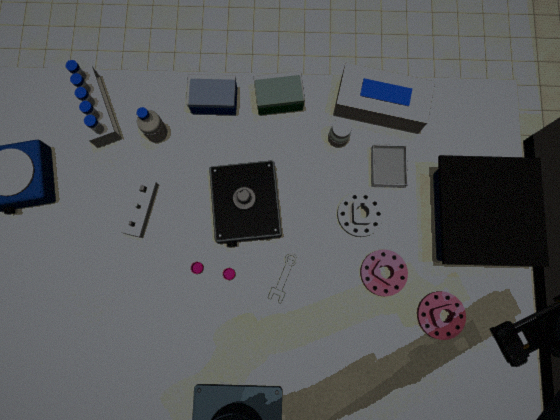

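View pics/scene0.png

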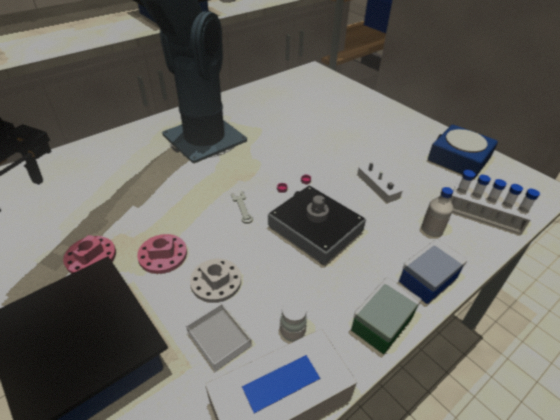

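The top view shows the rack at about (141,210), the drive at (245,200) and the white rotor at (360,214). The pink look-alikes are at (384,272) and (442,315). The scene view shows the same layout. Next I'll zoom in on the key parts.

```bash
python3 - <<'E'
from h import *
T=np.load('top0.npz');S=np.load('scene0.npz')
def c(D,u,v,w=34,k=4): return cv2.convertScaleAbs(cv2.resize(D['im'][v-w:v+w,u-w:u+w],(264,264),interpolation=cv2.INTER_CUBIC),alpha=1.6)
save('m.png',np.vstack([np.hstack([c(T,141,207),c(T,245,198,22),c(T,360,214,28)]),np.hstack([c(S,380,180,28),c(S,318,208,22),c(S,216,278,30)])]))
for n,D,u,v in(('rack',T,141,207),('drive',T,245,198),('rotor',T,360,214)):
    W=cloud(D['d'],D)
    print(n,W[v,u])
W=cloud(T['d'],T)
# spindle
m=(W[...,2]>.104)&(W[...,2]<.118); ys,xs=np.nonzero(m); k=(abs(xs-245)<30)&(abs(ys-198)<30); print('spindle',W[ys[k],xs[k]].mean(0),k.sum())
sub=W[170:245,115:170]; m=(sub[...,2]>.035)&(sub[...,2]<.07)
n,l,st,ce=cv2.connectedComponentsWithStats(m.astype(np.uint8))
for i in range(1,n): print('pin',st[i]+[115,170,0,0,0],sub[l==i].mean(0),sub[l==i][:,2].max())
m=(sub[...,2]>.022)&(sub[...,2]<.034); p=sub[m]; r=cv2.minAreaRect((p[:,:2]*1000).astype(np.float32)); print('rack',r)
sub=W[185:245,330:390]; m=(sub[...,2]>.038)&(sub[...,2]<.05); p=sub[m];print('boss',cv2.minAreaRect((p[:,:2]*1000).astype(np.float32)),p[:,2].mean(),m.sum())
m=(sub[...,2]>.008)&(sub[...,2]<.02); p=sub[m];print('disc',cv2.minEnclosingCircle((p[:,:2]*1000).astype(np.float32)))
m=(W[...,2]>.05)&(W[...,2]<.06);m[:, :200]=0;m[:,290:]=0;m[:150]=0;m[250:]=0;p=W[m];print('drive',cv2.minAreaRect((p[:,:2]*1000).astype(np.float32)))
E
```

```text
rack [0.54346457 0.26864692 0.03179747]
drive [ 0.55679949 -0.00679593  0.11430898]
rotor [ 0.54685445 -0.30478466  0.00126016]
spindle [ 0.56397555 -0.00133411  0.10952832] 126
pin [139 185   7   6  29] [0.59192944 0.26655524 0.04300455] 0.04838074733412623
pin [134 203   6   5  19] [0.5446861  0.2761907  0.04917042] 0.056540123437898826
pin [128 221   6   5  21] [0.49807254 0.28611475 0.04887814] 0.05408682911187346
pin [137 227   1   1   1] [0.49030658 0.2735112  0.03502717] 0.035027172733761214
rack ((545.8013305664062, 277.7203369140625), (52.4377555847168, 150.5782928466797), 78.37450408935547)
boss ((546.0479125976562, -303.37451171875), (60.46441650390625, 47.26979446411133), 2.1112377643585205) 0.0424824072138225 271
disc ((562.8095703125, -321.4027099609375), 84.88729095458984)
drive ((565.0078735351562, -1.1578826904296875), (197.99522399902344, 167.98085021972656), 7.659828186035156)
```

View pics/m.png

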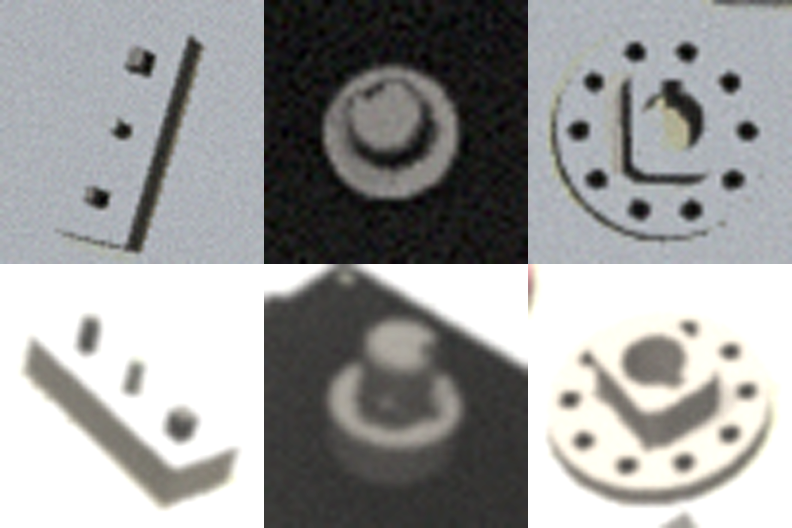

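The montage settles which pin is which. In the top view the key is the pin at about (132,224), and the big key is at the +x end of the rack. The spindle notch faces up-left in the top view and right in the scene view, and the rotor's keyway faces world +x. I'll rectify averaged views at the known heights to get the angles.

```bash
cat >> h.py <<'E'
def avg(n,k):
    P=manip.camera_params(n); return np.mean([manip.get_image(n)[0].astype(float) for _ in range(k)],0),P
def rect(im,P,c,z,half,s):
    """metric view of plane z: right = +x, up = +y, s px/mm, half in mm"""
    q=[(-half,half),(half,half),(half,-half),(-half,-half)]
    src=np.float32([proj(P,[c[0]+a/1e3,c[1]+b/1e3,z]) for a,b in q]); N=2*half*s
    H=cv2.getPerspectiveTransform(src,np.float32([(0,0),(N,0),(N,N),(0,N)]))
    r=cv2.warpPerspective(im.astype(np.float32),H,(N,N),flags=cv2.INTER_CUBIC)
    lo,hi=np.percentile(r,[1,99]); r=np.clip((r-lo)/(hi-lo)*255,0,255).astype(np.uint8)
    for k in range(-half,half+1,10): 
        p=(k+half)*s; cv2.line(r,(p,0),(p,6),(255,0,0),1); cv2.line(r,(0,p),(6,p),(255,0,0),1)
    cv2.drawMarker(r,(N//2,N//2),(255,0,0),cv2.MARKER_CROSS,8); return r
E
python3 - <<'E'
from h import *
from scipy.spatial.transform import Rotation as R
t,P=avg('top',6); s,Q=avg('scene',6)
a=[rect(i,p,(.565,-.001),.112,25,8)[50:350,50:350] for i,p in((t,P),(s,Q))]
a+= [cv2.resize(rect(i,p,(.546,-.3034),.044,40,5),(300,300)) for i,p in((t,P),(s,Q))]
save('r.png',np.vstack([np.hstack(a[:2]),np.hstack(a[2:])]))
st=manip.get_state(); print(R.from_rotvec(st['ee_rot']).as_matrix().round(3),st['clock'])
E
```

```text
[[-0.898  0.     0.439]
 [-0.439 -0.    -0.898]
 [ 0.    -1.     0.   ]] 0.7
```

View pics/r.png

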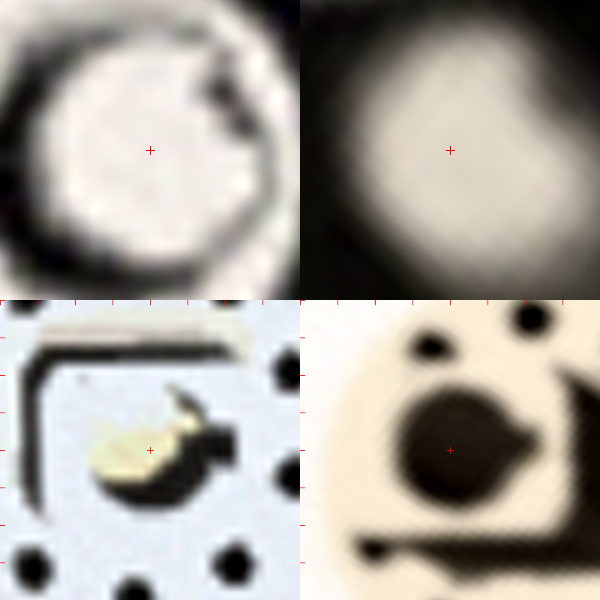

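{"name": "jog_arm", "arguments": {
  "commands": [
    {"gripper":0,"offset":[20,45,0],"twist":-0.06},
    {"gripper":0,"offset":[40,90,0],"twist":-0.12},
    {"gripper":0,"offset":[60,135,0],"twist":-0.18},
    {"gripper":0,"offset":[80,180,0],"twist":-0.24},
    {"gripper":0,"offset":[100,225,0],"twist":-0.3}
  ]
}}

```text
clock: 1.2
tool_pos: [0.3861, -0.3571, 0.239]
ee_rot: [-0.163, 2.142, -2.142]
force: [1.1, -0.1, -0.1]
finger_gap: 1.003
```

{"name": "jog_arm", "arguments": {
  "commands": [
    {"gripper":0,"offset":[22,44,0],"twist":-0.07},
    {"gripper":0,"offset":[45,88,0],"twist":-0.14},
    {"gripper":0,"offset":[68,132,0],"twist":-0.21},
    {"gripper":0,"offset":[90,176,0],"twist":-0.28},
    {"gripper":0,"offset":[112.5,220,0],"twist":-0.358}
  ]
}}

```text
clock: 1.7
tool_pos: [0.4987, -0.1371, 0.2391]
ee_rot: [-0.22, -2.113, 2.113]
force: [-0.3, -0.5, -0.1]
finger_gap: 0.996
```

{"name": "jog_arm", "arguments": {
  "commands": [
    {"gripper":0.3,"offset":[0,49,0],"twist":0},
    {"gripper":0.3,"offset":[0,98,0],"twist":0},
    {"gripper":0.3,"offset":[0,147,0],"twist":0},
    {"gripper":0.3,"offset":[0,196,0],"twist":0},
    {"gripper":0.3,"offset":[0,245,0],"twist":0}
  ]
}}

```text
clock: 2.2
tool_pos: [0.4979, 0.108, 0.2391]
ee_rot: [-0.217, -2.115, 2.115]
force: [1.2, 0.5, 0.4]
finger_gap: 0.7
```

{"name": "jog_arm", "arguments": {
  "commands": [
    {"gripper":0.5,"offset":[0,45,-15],"twist":0},
    {"gripper":0.5,"offset":[0,90,-40],"twist":0},
    {"gripper":0.5,"offset":[0,135,-70],"twist":0},
    {"gripper":0.5,"offset":[0,181,-105],"twist":0},
    {"gripper":0.5,"offset":[0,181,-130],"twist":0}
  ]
}}

```text
clock: 2.7
tool_pos: [0.4973, 0.2934, 0.1083]
ee_rot: [-0.211, -2.123, 2.113]
force: [0.3, -0.5, 0.6]
finger_gap: 0.5
```

```bash
python3 - <<'E'
from h import *
from scipy.spatial.transform import Rotation as R
st=manip.get_state(); print(st['clock'],st['tool_pos'],st['joints'].round(2),st['finger_gap'],st['force']);M=R.from_rotvec(st['ee_rot']).as_matrix();print(np.degrees(np.arctan2(M[1,2],M[0,2])))
t,P=avg('top',6); s,Q=avg('scene',6)
np.savez('avg1.npz',t=t,s=s)
k=(.4985,.2870)
a=[cv2.resize(rect(i,p,k,.054,40,5),(300,300)) for i,p in((t,P),(s,Q))]
a+=[cv2.resize(cv2.convertScaleAbs(t[180:260,90:170].astype(np.uint8)),(300,300),interpolation=cv2.INTER_CUBIC),cv2.resize(s[130:210,330:410].astype(np.uint8),(300,300),interpolation=cv2.INTER_CUBIC)]
save('g1.png',np.vstack([np.hstack(a[:2]),np.hstack(a[2:])]))
# slot: radial profile of bright top disc
for n,i,p in(('top',t,P),('scene',s,Q)):
    q=rect(i,p,(.565,-.001),.112,25,8).max(2); b=((q>150)*255).astype(np.uint8)
    b=cv2.morphologyEx(b,cv2.MORPH_OPEN,np.ones((5,5)))
    nn,l=cv2.connectedComponents(b); c=(l==l[200,200])
    ang=np.radians(np.arange(-180,180,10)); 
    ed=[next((r for r in np.arange(4,25,.25) if not c[int(200-8*r*np.sin(x)),int(200+8*r*np.cos(x))]),25) for x in ang]
    print(n,list(zip(range(-180,180,10),[float(e) for e in ed])))
E
```

```text
2.7 [0.49729606 0.2933638  0.10832468] [-0.45  0.59 -0.22  1.82  0.17  0.74 -2.52] 0.5001252982531506 [ 0.27012062 -0.47064959  0.60877463]
-101.31283992681375
top [(-180, 14.0), (-170, 13.5), (-160, 13.75), (-150, 14.5), (-140, 13.75), (-130, 13.5), (-120, 13.5), (-110, 13.5), (-100, 13.75), (-90, 14.0), (-80, 14.25), (-70, 14.5), (-60, 25.0), (-50, 23.75), (-40, 15.0), (-30, 21.75), (-20, 20.5), (-10, 21.0), (0, 20.25), (10, 11.0), (20, 10.25), (30, 10.0), (40, 9.75), (50, 12.0), (60, 20.75), (70, 14.5), (80, 22.5), (90, 23.5), (100, 24.75), (110, 14.0), (120, 14.25), (130, 13.75), (140, 13.75), (150, 13.5), (160, 13.75), (170, 14.0)]
scene [(-180, 11.0), (-170, 11.0), (-160, 11.0), (-150, 11.5), (-140, 11.5), (-130, 11.75), (-120, 12.0), (-110, 12.5), (-100, 13.5), (-90, 14.75), (-80, 15.0), (-70, 16.5), (-60, 17.5), (-50, 18.25), (-40, 18.75), (-30, 19.75), (-20, 19.75), (-10, 19.0), (0, 17.25), (10, 14.75), (20, 13.0), (30, 12.5), (40, 13.25), (50, 15.0), (60, 15.5), (70, 15.5), (80, 15.0), (90, 14.5), (100, 13.75), (110, 13.25), (120, 12.5), (130, 12.0), (140, 11.75), (150, 11.75), (160, 11.5), (170, 11.25)]
```

View pics/g1.png

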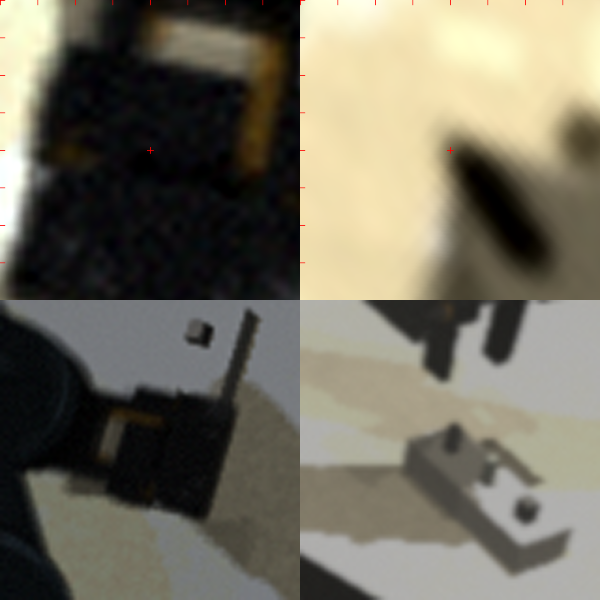

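The scene crop shows the key in line under the open fingers. The slot dip is centred at about 33° in both views, and the spindle axis fits (0.565, -0.001). Now I'll descend over the key.

{"name": "jog_arm", "arguments": {
  "commands": [
    {"gripper":0.5,"offset":[0.5,-0.5,0],"twist":0},
    {"gripper":0.5,"offset":[0.5,-0.5,-10],"twist":0},
    {"gripper":0.5,"offset":[0.5,-0.5,-20],"twist":0},
    {"gripper":0.5,"offset":[0.5,-0.5,-30],"twist":0},
    {"gripper":0.5,"offset":[0.5,-0.5,-40],"twist":0}
  ]
}}

```text
clock: 3.8
tool_pos: [0.4981, 0.2864, 0.0673]
ee_rot: [-0.214, -2.113, 2.115]
force: [0.1, 0.0, 0.1]
finger_gap: 0.5
```

```bash
python3 - <<'E'
from h import *
from scipy.spatial.transform import Rotation as R
st=manip.get_state(); print(st['clock'],st['tool_pos'],st['joints'].round(2),st['force']);M=R.from_rotvec(st['ee_rot']).as_matrix();print(np.degrees(np.arctan2(M[1,2],M[0,2])),M.round(3))
im,d,P=grab('scene')
c=im[120:210,330:430]; save('g2.png',cv2.resize(c,(800,720),interpolation=cv2.INTER_CUBIC))
for n,p in(('tcp',st['tool_pos']),('keytop',[.499,.2865,.054]),('keybot',[.499,.2865,.03])): print(n,((proj(P,p)-[330,120])*8).round())
E
```

```text
3.8 [0.49807792 0.28637104 0.06729867] [-0.45  0.66 -0.2   1.84  0.19  0.67 -2.54] [0.14391188 0.00466914 0.0958134 ]
-101.63123470659787 [[-0.979 -0.001 -0.202]
 [ 0.202 -0.001 -0.979]
 [ 0.001 -1.     0.001]]
tcp [327. 312.]
keytop [323. 342.]
keybot [313. 392.]
```

View pics/g2.png

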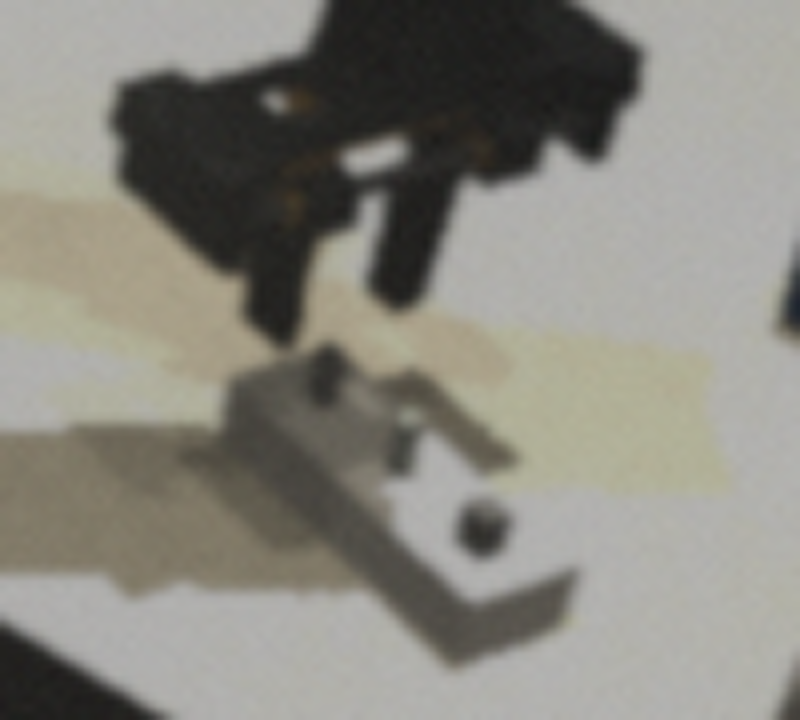

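The key top is at about (328,352) in the crop, between the fingertips at (275,335) and (400,300), which matches prediction to within about 1 px. Now I'll go down and grip.

{"name": "jog_arm", "arguments": {
  "commands": [
    {"gripper":0.5,"offset":[0.5,0,-13],"twist":0},
    {"gripper":0.5,"offset":[0.5,0,-25],"twist":0},
    {"gripper":0.95,"offset":[0.5,0,-25],"twist":0},
    {"gripper":0.95,"offset":[0.5,0,-25],"twist":0},
    {"gripper":0.95,"offset":[0.5,0,-25],"twist":0}
  ],
  "grip_force": 20
}}

```text
clock: 4.35
tool_pos: [0.4993, 0.2868, 0.0441]
ee_rot: [-0.216, -2.115, 2.114]
force: [-1.3, -0.1, 0.2]
finger_gap: 0.252
```

{"name": "jog_arm", "arguments": {
  "commands": [
    {"gripper":1,"offset":[0,0,0],"twist":0},
    {"gripper":1,"offset":[0,0,0],"twist":0},
    {"gripper":1,"offset":[0,0,0],"twist":0},
    {"gripper":1,"offset":[0,0,0],"twist":0},
    {"gripper":1,"offset":[0,0,2],"twist":0}
  ]
}}

```text
clock: 4.85
tool_pos: [0.499, 0.2868, 0.0457]
ee_rot: [-0.215, -2.115, 2.114]
force: [1.0, 1.6, -0.6]
finger_gap: 0.085
```

The gap reads about 7.5 mm, so the key is held. I'll lift it and carry it to the spindle.

{"name": "jog_arm", "arguments": {
  "commands": [
    {"gripper":1,"offset":[0,0,20],"twist":0},
    {"gripper":1,"offset":[0,0,50],"twist":0},
    {"gripper":1,"offset":[0,-20,84],"twist":0.06},
    {"gripper":1,"offset":[10,-60,104],"twist":0.16},
    {"gripper":1,"offset":[20,-100,114],"twist":0.26}
  ]
}}

```text
clock: 5.35
tool_pos: [0.5198, 0.1864, 0.162]
ee_rot: [-0.066, 2.189, -2.187]
force: [0.8, -0.1, -1.5]
finger_gap: 0.082
```

{"name": "jog_arm", "arguments": {
  "commands": [
    {"gripper":1,"offset":[14,-45,0],"twist":0.1},
    {"gripper":1,"offset":[28,-90,0],"twist":0.2},
    {"gripper":1,"offset":[42,-130,0],"twist":0.32},
    {"gripper":1,"offset":[54,-165,0],"twist":0.42},
    {"gripper":1,"offset":[59,-179.5,0],"twist":0.52}
  ]
}}

```text
clock: 5.85
tool_pos: [0.5785, 0.0016, 0.1595]
ee_rot: [-0.562, 1.893, -1.898]
force: [-0.2, 0.1, -0.5]
finger_gap: 0.083
```

{"name": "jog_arm", "arguments": {
  "commands": [
    {"gripper":1,"offset":[0,0,-5],"twist":0},
    {"gripper":1,"offset":[0,0,-10],"twist":0},
    {"gripper":1,"offset":[0,0,-12],"twist":0},
    {"gripper":1,"offset":[0,0,-12],"twist":0},
    {"gripper":1,"offset":[0,0,-12],"twist":0}
  ]
}}

```text
clock: 6.35
tool_pos: [0.5778, 0.0084, 0.1477]
ee_rot: [-0.563, 1.893, -1.893]
force: [-0.4, 0.8, -0.0]
finger_gap: 0.084
```

```bash
python3 - <<'E'
from h import *
from scipy.spatial.transform import Rotation as R
st=manip.get_state(); print(st['clock'],st['tool_pos'],st['joints'].round(2),st['force']);M=R.from_rotvec(st['ee_rot']).as_matrix();print(np.degrees(np.arctan2(M[1,2],M[0,2])))
t,P=avg('top',4); s,Q=avg('scene',4)
p=st['tool_pos']
for n,q in(('tcp',p),('keybot',p-[0,0,.03]),('spin',[.565,-.001,.112])): print(n,((proj(Q,q)-[290,175])*8).round(),((proj(P,q)-[220,170])*8).round())
def c(im,u,v): return cv2.convertScaleAbs(cv2.resize(im[v:v+60,u:u+50].astype(np.uint8),(400,480),interpolation=cv2.INTER_CUBIC),alpha=1.5)
save('k1.png',np.hstack([c(s,290,175),c(t,220,170)]))
E
```

```text
6.35 [0.57778417 0.00838958 0.14773272] [ 0.18  0.56 -0.37  1.79  0.26  0.84 -1.3 ] [-0.4413286   0.82796982 -0.00415016]
-56.87271134555152
tcp [281. 107.] [143. 128.]
keybot [271. 180.] [152. 152.]
spin [220. 185.] [183. 199.]
```

View pics/k1.png

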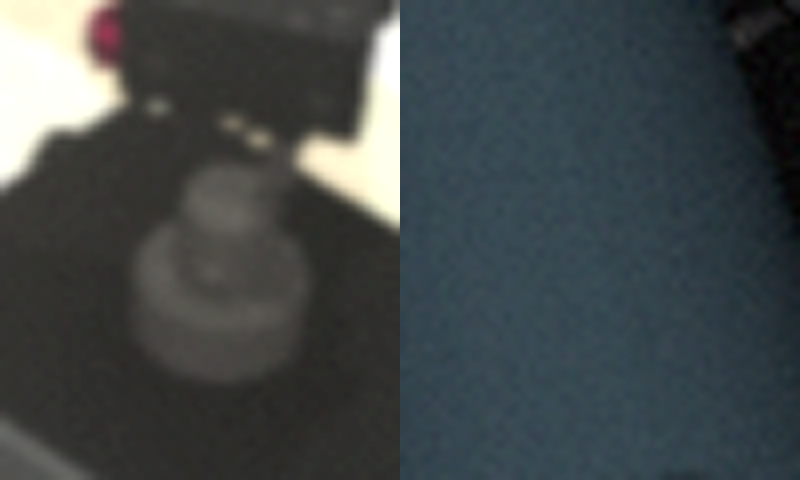

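The top camera is blocked by the arm. In the scene view the key sits over the right side of the spindle, with its foot at about (283,190) and the spindle top at (235,195), and both show the same small camera bias. I'll lower gently with a light grip so that the key would slip before it is forced.

{"name": "jog_arm", "arguments": {
  "commands": [
    {"gripper":1,"offset":[0,0,-2],"twist":0},
    {"gripper":1,"offset":[0,0,-4],"twist":0},
    {"gripper":1,"offset":[0,0,-6],"twist":0},
    {"gripper":1,"offset":[0,0,-7],"twist":0},
    {"gripper":1,"offset":[0,0,-8],"twist":0}
  ],
  "grip_force": 10
}}

```text
clock: 7.25
tool_pos: [0.5784, 0.0068, 0.1398]
ee_rot: [-0.561, 1.893, -1.894]
force: [1.1, -0.8, 1.8]
finger_gap: 0.085
```

{"name": "jog_arm", "arguments": {
  "commands": [
    {"gripper":1,"offset":[0,0,-1],"twist":0},
    {"gripper":1,"offset":[0,0,-2],"twist":0},
    {"gripper":1,"offset":[0,0,-3],"twist":0},
    {"gripper":1,"offset":[0,0,-3],"twist":0},
    {"gripper":1,"offset":[0,0,-3],"twist":0}
  ]
}}

```text
clock: 7.75
tool_pos: [0.5781, 0.0069, 0.1366]
ee_rot: [-0.562, 1.894, -1.894]
force: [1.6, -0.7, 1.1]
finger_gap: 0.09
```

{"name": "jog_arm", "arguments": {
  "commands": [
    {"gripper":1,"offset":[0,0,-1],"twist":0},
    {"gripper":1,"offset":[0,0,-2],"twist":0},
    {"gripper":1,"offset":[0,0,-3],"twist":0},
    {"gripper":1,"offset":[0,0,-4],"twist":0},
    {"gripper":1,"offset":[0,0,-5],"twist":0}
  ]
}}

```text
clock: 8.25
tool_pos: [0.5782, 0.007, 0.1317]
ee_rot: [-0.562, 1.894, -1.894]
force: [2.7, -1.7, 1.3]
finger_gap: 0.09
```

```bash
python3 - <<'E'
from h import *
st=manip.get_state(); print(st['tool_pos'],st['force'],st['torque'])
s,Q=avg('scene',6)
p=st['tool_pos']
for n,q in(('tcp',p),('keybot',p-[0,0,.03]),('spin',[.565,-.001,.112])): print(n,((proj(Q,q)-[298,180])*14).round())
c=cv2.resize(s[180:222,298:344].astype(np.uint8),None,fx=14,fy=14,interpolation=cv2.INTER_CUBIC)
save('k2.png',np.clip(c.astype(float)*2.6-60,0,255).astype(np.uint8))
E
```

```text
[0.57815133 0.00695201 0.13169005] [ 2.68024183 -1.71259282  1.25131601] [-0.47515782 -0.43894207 -0.06311342]
tcp [366. 191.]
keybot [350. 317.]
spin [273. 254.]
```

View pics/k2.png

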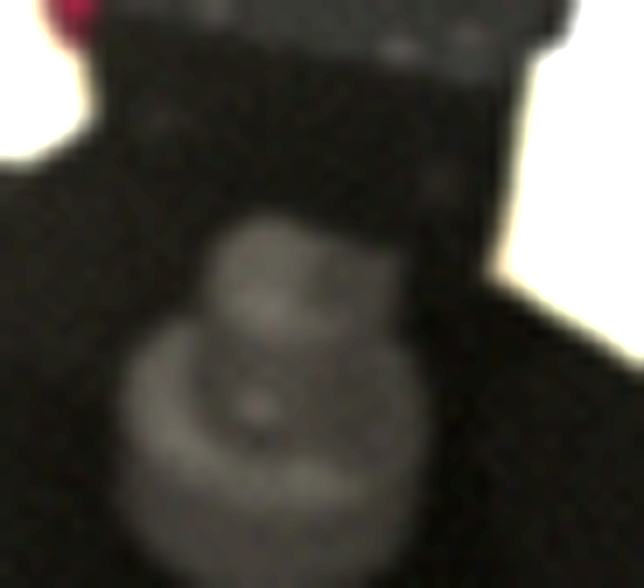

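The foot is in the slot: there's side force on the tool but no upward force. The side force says I'm about half a millimetre too far along +tangential, so I'll ease that off and carry on down.

{"name": "jog_arm", "arguments": {
  "commands": [
    {"gripper":1,"offset":[0.2,-0.3,0],"twist":0},
    {"gripper":1,"offset":[0.4,-0.6,0],"twist":0},
    {"gripper":1,"offset":[0.4,-0.6,0],"twist":0},
    {"gripper":1,"offset":[0.4,-0.6,-1],"twist":0},
    {"gripper":1,"offset":[0.4,-0.6,-2],"twist":0}
  ]
}}

```text
clock: 9.05
tool_pos: [0.5783, 0.0067, 0.1297]
ee_rot: [-0.562, 1.894, -1.894]
force: [1.4, -1.3, -0.3]
finger_gap: 0.088
```

{"name": "jog_arm", "arguments": {
  "commands": [
    {"gripper":1,"offset":[0,0,-1],"twist":0},
    {"gripper":1,"offset":[0,0,-2],"twist":0},
    {"gripper":1,"offset":[0,0,-3],"twist":0},
    {"gripper":1,"offset":[0,0,-4],"twist":0},
    {"gripper":1,"offset":[0,0,-5],"twist":0}
  ]
}}

```text
clock: 9.55
tool_pos: [0.5784, 0.0066, 0.1246]
ee_rot: [-0.562, 1.894, -1.894]
force: [1.1, 1.6, 0.5]
finger_gap: 0.084
```

```bash
python3 - <<'E'
from h import *
st=manip.get_state(); print(st['clock'],st['tool_pos'],st['force'],st['torque'],st['finger_gap'])
E
```

```text
9.55 [0.57841198 0.00662579 0.12461379] [1.08900884 1.60286676 0.51172303] [-0.07195596 -0.26649434  0.01907516] 0.08443856269421207
```

{"name": "jog_arm", "arguments": {
  "commands": [
    {"gripper":1,"offset":[0,0,-2],"twist":0},
    {"gripper":1,"offset":[0,0,-4],"twist":0},
    {"gripper":1,"offset":[0,0,-6],"twist":0},
    {"gripper":1,"offset":[0,0,-8],"twist":0},
    {"gripper":1,"offset":[0,0,-10],"twist":0}
  ]
}}

```text
clock: 10.05
tool_pos: [0.5785, 0.0066, 0.1146]
ee_rot: [-0.562, 1.894, -1.894]
force: [1.4, -0.0, 0.8]
finger_gap: 0.088
```

```bash
python3 - <<'E'
from h import *
st=manip.get_state(); print(st['clock'],st['tool_pos'],st['force'],st['torque'],st['finger_gap'])
E
```

```text
10.05 [0.57853293 0.00660867 0.11457857] [ 1.3780942  -0.0092407   0.80061603] [ 0.01654351 -0.30811855  0.00554427] 0.0878163323663126
```

The key is 27 mm into the slot with about 1 N on the tool. Releasing.

{"name": "jog_arm", "arguments": {
  "commands": [
    {"gripper":0.7,"offset":[0,0,0],"twist":0},
    {"gripper":0.7,"offset":[0,0,0],"twist":0},
    {"gripper":0.7,"offset":[0,0,0],"twist":0},
    {"gripper":0.7,"offset":[0,0,10],"twist":0},
    {"gripper":0.7,"offset":[0,0,30],"twist":0}
  ]
}}

```text
clock: 10.55
tool_pos: [0.5772, 0.0064, 0.1443]
ee_rot: [-0.565, 1.896, -1.894]
force: [-1.1, 0.2, -0.4]
finger_gap: 0.302
```

{"name": "jog_arm", "arguments": {
  "commands": [
    {"gripper":0.3,"offset":[0,-20,45],"twist":-0.05},
    {"gripper":0.1,"offset":[0,-60,70],"twist":-0.1},
    {"gripper":0.1,"offset":[-5,-105,75],"twist":-0.16},
    {"gripper":0.1,"offset":[-10,-150,75],"twist":-0.22},
    {"gripper":0.1,"offset":[-15,-195,75],"twist":-0.28}
  ]
}}

```text
clock: 11.05
tool_pos: [0.5633, -0.1902, 0.2212]
ee_rot: [-0.305, 2.062, -2.063]
force: [0.5, -1.4, -0.4]
finger_gap: 0.727
```

```bash
python3 - <<'E'
from h import *
st=manip.get_state(); print(st['clock'],st['tool_pos'],st['force'],st['torque'],st['finger_gap'])
s,Q=avg('scene',6); t,P=avg('top',6); np.savez('avg2.npz',t=t,s=s)
def f(c,g): return np.clip(c.astype(float)*g[0]-g[1],0,255).astype(np.uint8)
c=cv2.resize(s[185:227,296:336].astype(np.uint8),(380,399),interpolation=cv2.INTER_CUBIC)
r=cv2.resize(rect(t,P,(.565,-.001),.100,25,8),(399,399),interpolation=cv2.INTER_CUBIC)
save('k3.png',np.hstack([f(c,(1.8,30)),r]))
E
```

```text
11.05 [ 0.56329309 -0.19021921  0.22119913] [ 0.48740031 -1.39703084 -0.3692686 ] [ 0.04000841  0.00049884 -0.01586825] 0.7273201526741263
```

View pics/k3.png

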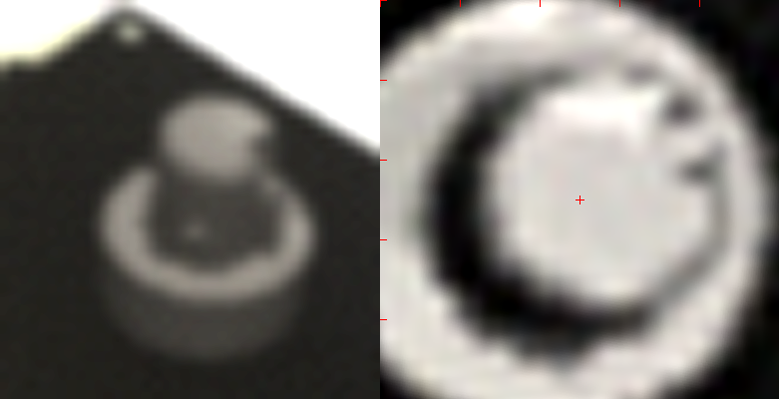

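The key is in the slot with its end below the spindle top: the bright end shows between two dark gaps at (685,105) and (695,170). I'll check its height by depth and get the angle more precisely.

```bash
python3 - <<'E'
from h import *
for n in('top','scene'):
    P=manip.camera_params(n); d=np.median([manip.get_image(n)[1] for _ in range(8)],0); W=cloud(d,P)
    # points in spindle/collar neighbourhood, in axis frame
    c=W-[.565,-.001,0]; m=(np.hypot(c[...,0],c[...,1])<23)*(np.hypot(c[...,0],c[...,1])<.024)&(W[...,2]>.06)
    ys,xs=np.nonzero(m); print(n)
    for y,x in zip(ys,xs):
        a=np.degrees(np.arctan2(c[y,x,1],c[y,x,0])); r=np.hypot(*c[y,x,:2])*1e3
        if 5<a<65 and r>8: print((x,y),'a%.0f r%.1f z%.1f'%(a,r,W[y,x,2]*1e3),end=' | ')
    print()
D=np.load('avg2.npz')
P=manip.camera_params('top')
g=rect(D['t'],P,(.565,-.001),.100,25,8).mean(2)
for r in(14,15,16,17,18):
    print(r,[int(g[int(200-8*r*np.sin(x)),int(200+8*r*np.cos(x))]) for x in np.radians(np.arange(-10,80,5))])
E
```

```text
top
(np.int64(240), np.int64(189)) a26 r19.9 z97.4 | (np.int64(241), np.int64(189)) a20 r18.8 z98.1 | (np.int64(242), np.int64(189)) a10 r14.8 z111.5 | (np.int64(239), np.int64(190)) a36 r18.8 z97.8 | (np.int64(240), np.int64(190)) a30 r17.6 z97.5 | (np.int64(241), np.int64(190)) a22 r16.4 z98.1 | (np.int64(242), np.int64(190)) a15 r21.2 z76.7 | (np.int64(238), np.int64(191)) a52 r15.7 z109.8 | (np.int64(239), np.int64(191)) a40 r17.7 z94.1 | (np.int64(240), np.int64(191)) a34 r15.2 z98.2 | (np.int64(241), np.int64(191)) a26 r14.2 z97.7 | (np.int64(242), np.int64(191)) a14 r10.0 z111.3 | (np.int64(237), np.int64(192)) a50 r23.5 z75.9 | (np.int64(238), np.int64(192)) a59 r14.3 z109.5 | (np.int64(239), np.int64(192)) a40 r21.1 z71.6 | (np.int64(240), np.int64(192)) a45 r10.4 z109.8 | (np.int64(241), np.int64(192)) a33 r9.1 z109.2 | (np.int64(236), np.int64(193)) a59 r23.6 z77.6 | (np.int64(239), np.int64(193)) a64 r10.8 z109.9 | (np.int64(240), np.int64(193)) a56 r8.7 z109.8 | 
scene
(np.int64(321), np.int64(198)) a56 r8.9 z111.9 | (np.int64(322), np.int64(198)) a57 r11.5 z111.6 | (np.
[... 1929 characters left out ...]
, np.int64(211)) a15 r19.8 z78.9 | (np.int64(324), np.int64(211)) a20 r21.8 z78.6 | (np.int64(325), np.int64(211)) a26 r23.6 z77.4 | (np.int64(323), np.int64(212)) a12 r20.7 z76.6 | (np.int64(324), np.int64(212)) a12 r23.5 z78.2 | 
14 [219, 217, 215, 192, 139, 127, 173, 209, 214, 199, 177, 180, 220, 245, 252, 248, 238, 234]
15 [216, 212, 205, 178, 120, 114, 175, 215, 217, 188, 143, 152, 204, 250, 241, 220, 216, 219]
16 [192, 187, 180, 156, 110, 113, 172, 218, 213, 161, 105, 124, 196, 239, 210, 173, 185, 199]
17 [164, 155, 153, 147, 120, 124, 168, 210, 205, 143, 93, 114, 186, 207, 172, 145, 165, 184]
18 [148, 148, 153, 155, 147, 141, 162, 201, 202, 146, 112, 127, 177, 184, 152, 151, 173, 181]
```

Depth puts the key top about 12 to 13 mm below the spindle top, so it is fully down. One circle fit for the spindle axis and the rotor will refine the angle and centre.

```bash
python3 - <<'E'
from h import *
from scipy.optimize import least_squares
def fit(p,R=None):
    f=lambda q: np.hypot(p[:,0]-q[0],p[:,1]-q[1])-(R or q[2])
    q=least_squares(f,[*p.mean(0),20],loss='soft_l1',f_scale=.4).x; return q.round(2),np.median(abs(f(q))).round(2),len(p)
D=np.load('avg2.npz'); P=manip.camera_params('top')
I=np.load('avg1.npz')
def edge(im,c,z,half,s,th,sel):
    g=rect(im,P,c,z,half,s).max(2); b=((g>th)*255).astype(np.uint8); cs,_=cv2.findContours(b,cv2.RETR_LIST,cv2.CHAIN_APPROX_NONE)
    p=np.concatenate(cs)[:,0].astype(float); p=np.c_[(p[:,0]-half*s)/s,(half*s-p[:,1])/s]; r=np.hypot(*p.T); return p[(r>sel[0])&(r<sel[1])]
for th in(100,130):
  print('collar78',th,fit(edge(D['t'],(.565,-.001),.078,40,6,th,(24,32))))
  p=edge(D['t'],(.565,-.001),.112,25,8,th,(12,17.5)); a=np.degrees(np.arctan2(p[:,1],p[:,0])); p=p[(a>60)|(a<-90)]; print('top112',fit(p),fit(p,14.))
g=rect(D['t'],P,(.546,-.3034),.044,40,6)
W=cloud(np.median([manip.get_image('top')[1] for _ in range(4)],0),P)
m=(W[...,2]>.06)&(W[...,2]<.085)&(np.hypot(W[...,0]-.565,W[...,1]+.001)<.04); q=W[m]; print('collar depth',cv2.minEnclosingCircle((q[:,:2]*1e3).astype(np.float32)),len(q),q[:,2].mean())
st=manip.get_state(); print(st['clock'])
def f(c): return c
save('rot.png',g)
E
```

```text
collar78 100 (array([ 0.73,  0.54, 28.37]), np.float64(0.17), 977)
top112 (array([ 0.34,  0.57, 14.76]), np.float64(0.25), 293) (array([-0.51,  0.27, 20.  ]), np.float64(0.21), 293)
collar78 130 (array([ 0.7 ,  0.57, 27.87]), np.float64(0.17), 955)
top112 (array([ 0.86,  0.84, 14.54]), np.float64(0.27), 340) (array([ 0.21,  0.75, 20.  ]), np.float64(0.24), 340)
collar depth ((565.7992553710938, -0.44767507910728455), 28.10892677307129) 254 0.0755195319393195
12.65
```

The collar circle fits at (565.7, -0.5) mm with a 28.1 mm radius, as it should. Combined with the feel of the key, that puts the slot at about 27.5°. Now the rotor: its boss is at (546, -303.4) mm, yaw about 2°.

{"name": "jog_arm", "arguments": {
  "commands": [
    {"gripper":0,"offset":[-5,-40,0],"twist":-0.06},
    {"gripper":0,"offset":[-10,-80,0],"twist":-0.12},
    {"gripper":0,"offset":[-18,-115,-15],"twist":-0.2},
    {"gripper":0,"offset":[-18,-115,-50],"twist":-0.26},
    {"gripper":0,"offset":[-18,-115,-90],"twist":-0.26}
  ]
}}

```text
clock: 13.15
tool_pos: [0.5458, -0.306, 0.1299]
ee_rot: [-0.032, 2.201, -2.207]
force: [0.3, 0.3, -0.6]
finger_gap: 1.002
```

{"name": "jog_arm", "arguments": {
  "commands": [
    {"gripper":0,"offset":[0,0,-30],"twist":0},
    {"gripper":0,"offset":[0,0,-60],"twist":0},
    {"gripper":0,"offset":[0,0,-70],"twist":0},
    {"gripper":0,"offset":[0,0,-70],"twist":0},
    {"gripper":0,"offset":[0,0,-70],"twist":0}
  ]
}}

```text
clock: 13.65
tool_pos: [0.5464, -0.3039, 0.061]
ee_rot: [-0.039, 2.201, -2.203]
force: [-0.1, 0.4, 0.1]
finger_gap: 1.001
```

```bash
python3 - <<'E'
from h import *
from scipy.spatial.transform import Rotation as R
st=manip.get_state(); print(st['clock'],st['tool_pos'],st['joints'].round(2),st['force']);M=R.from_rotvec(st['ee_rot']).as_matrix();print(np.degrees(np.arctan2(M[1,2],M[0,2])))
s,Q=avg('scene',2)
for n,q in(('tcp',st['tool_pos']),('boss',[.546,-.3034,.044])): print(n,((proj(Q,q)-[165,215])*6).round())
save('b1.png',cv2.resize(s[215:315,165:285].astype(np.uint8),None,fx=6,fy=6,interpolation=cv2.INTER_CUBIC)[:, :])
E
```

```text
13.65 [ 0.54637875 -0.3039217   0.06099907] [ 0.56  0.73 -0.17  1.7   0.17  0.72 -1.23] [-0.09423039  0.36075852  0.07168381]
-87.89018810810741
tcp [286. 297.]
boss [291. 324.]
```

View pics/b1.png

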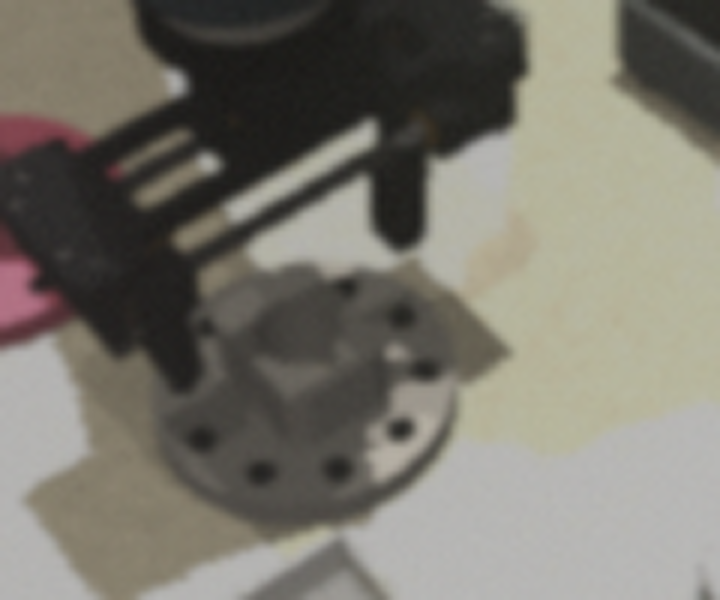

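The fingertips at (185,385) and (400,245) straddle the boss flats, with the bore at about (300,335), so the centring is within about 1 px. Going down to grip.

{"name": "jog_arm", "arguments": {
  "commands": [
    {"gripper":0,"offset":[0,0,-20],"twist":0},
    {"gripper":0,"offset":[0,0,-35],"twist":0},
    {"gripper":0,"offset":[0,0,-43],"twist":0},
    {"gripper":0.3,"offset":[0,0,-43],"twist":0},
    {"gripper":0.6,"offset":[0,0,-43],"twist":0}
  ],
  "grip_force": 45
}}

```text
clock: 14.25
tool_pos: [0.5457, -0.3036, 0.017]
ee_rot: [-0.04, 2.203, -2.203]
force: [0.5, 0.1, -0.7]
finger_gap: 0.84
```

{"name": "jog_arm", "arguments": {
  "commands": [
    {"gripper":0.8,"offset":[0,0,0],"twist":0},
    {"gripper":0.8,"offset":[0,0,0],"twist":0},
    {"gripper":0.8,"offset":[0,0,0],"twist":0},
    {"gripper":0.8,"offset":[0,0,10],"twist":0},
    {"gripper":0.8,"offset":[0,0,30],"twist":0}
  ]
}}

```text
clock: 14.75
tool_pos: [0.5435, -0.3026, 0.0456]
ee_rot: [-0.045, 2.207, -2.203]
force: [-0.0, 0.8, -4.2]
finger_gap: 0.525
```

```bash
python3 - <<'E'
from h import *
from scipy.spatial.transform import Rotation as R
st=manip.get_state(); print(st['clock'],st['tool_pos'],st['joints'].round(2),st['force'],st['torque'],st['finger_gap'])
E
```

```text
14.75 [ 0.54350989 -0.30260176  0.04558575] [ 0.55  0.75 -0.17  1.71  0.17  0.7  -1.24] [-0.01563116  0.82622208 -4.18206603] [0.00529503 0.04669341 0.02551399] 0.524548513060651
```

Gripped: the gap is 46 mm and the 4 N is the rotor's weight. Carrying it over the spindle.

{"name": "jog_arm", "arguments": {
  "commands": [
    {"gripper":0.8,"offset":[0,0,30],"twist":0},
    {"gripper":0.8,"offset":[0,0,65],"twist":0},
    {"gripper":0.8,"offset":[0,20,95],"twist":0.06},
    {"gripper":0.8,"offset":[4,55,105],"twist":0.12},
    {"gripper":0.8,"offset":[7,95,105],"twist":0.18}
  ]
}}

```text
clock: 15.25
tool_pos: [0.5531, -0.2093, 0.1542]
ee_rot: [-0.225, 2.103, -2.108]
force: [0.6, 0.7, -4.8]
finger_gap: 0.518
```

{"name": "jog_arm", "arguments": {
  "commands": [
    {"gripper":0.8,"offset":[2,45,0],"twist":0.06},
    {"gripper":0.8,"offset":[5,90,0],"twist":0.12},
    {"gripper":0.8,"offset":[8,135,0],"twist":0.18},
    {"gripper":0.8,"offset":[11,175,0],"twist":0.24},
    {"gripper":0.8,"offset":[12.8,200,0],"twist":0.26}
  ]
}}

```text
clock: 15.75
tool_pos: [0.5644, -0.0043, 0.152]
ee_rot: [-0.481, 1.954, -1.95]
force: [-0.2, 0.5, -3.7]
finger_gap: 0.518
```

{"name": "jog_arm", "arguments": {
  "commands": [
    {"gripper":0.8,"offset":[0,8.1,0],"twist":0},
    {"gripper":0.8,"offset":[0,8.1,0],"twist":0},
    {"gripper":0.8,"offset":[0,8.1,-5],"twist":0},
    {"gripper":0.8,"offset":[0,8.1,-10],"twist":0},
    {"gripper":0.8,"offset":[0,8.1,-12],"twist":0}
  ]
}}

```text
clock: 16.25
tool_pos: [0.5646, -0.0023, 0.1388]
ee_rot: [-0.475, 1.957, -1.958]
force: [0.7, -0.2, -4.6]
finger_gap: 0.516
```

```bash
python3 - <<'E'
from h import *
from scipy.spatial.transform import Rotation as R
st=manip.get_state(); print(st['clock'],st['tool_pos'],st['joints'].round(2),st['force'],st['torque'],st['finger_gap'])
M=R.from_rotvec(st['ee_rot']).as_matrix();print(np.degrees(np.arctan2(M[1,2],M[0,2])), M[2].round(4))
E
```

```text
16.25 [ 0.56458612 -0.00226274  0.13875035] [ 0.18  0.55 -0.34  1.83  0.24  0.81 -1.38] [ 0.6669861  -0.19101587 -4.60034074] [ 0.0007856   0.03074027 -0.0304417 ] 0.5162538746064341
-62.82420366440309 [ 0.0018 -1.      0.    ]
```

{"name": "jog_arm", "arguments": {
  "commands": [
    {"gripper":0.8,"offset":[0,0,-3],"twist":0},
    {"gripper":0.8,"offset":[0,0,-6],"twist":0},
    {"gripper":0.8,"offset":[0,0,-9],"twist":0},
    {"gripper":0.8,"offset":[0,0,-11],"twist":0},
    {"gripper":0.8,"offset":[0,0,-12],"twist":0}
  ]
}}

```text
clock: 16.75
tool_pos: [0.5651, -0.0004, 0.1275]
ee_rot: [-0.476, 1.956, -1.955]
force: [-0.5, 0.7, -5.8]
finger_gap: 0.516
```

{"name": "jog_arm", "arguments": {
  "commands": [
    {"gripper":0.8,"offset":[0,0,-1],"twist":0},
    {"gripper":0.8,"offset":[0,0,-2],"twist":0},
    {"gripper":0.8,"offset":[0,0,-3],"twist":0},
    {"gripper":0.8,"offset":[0,0,-4],"twist":0},
    {"gripper":0.8,"offset":[0,0,-4],"twist":0}
  ]
}}

```text
clock: 17.25
tool_pos: [0.5651, -0.0006, 0.1236]
ee_rot: [-0.475, 1.955, -1.956]
force: [-0.4, -0.3, -5.4]
finger_gap: 0.519
```

{"name": "jog_arm", "arguments": {
  "commands": [
    {"gripper":0.8,"offset":[0,0,-1],"twist":0},
    {"gripper":0.8,"offset":[0,0,-2],"twist":0},
    {"gripper":0.8,"offset":[0,0,-3],"twist":0},
    {"gripper":0.8,"offset":[0,0,-4],"twist":0},
    {"gripper":0.8,"offset":[0,0,-4.5],"twist":0}
  ]
}}

```text
clock: 17.75
tool_pos: [0.5651, -0.0007, 0.1191]
ee_rot: [-0.475, 1.956, -1.956]
force: [-0.4, -1.1, -4.0]
finger_gap: 0.517
```

```bash
python3 - <<'E'
from h import *
st=manip.get_state(); print(st['clock'],st['tool_pos'],st['force'],st['torque'],st['finger_gap'])
E
```

```text
17.75 [ 0.56512952 -0.00072651  0.11906452] [-0.43892496 -1.09914122 -4.01573092] [-0.4975521   0.16657236  0.01036202] 0.5173866143068756
```

{"name": "jog_arm", "arguments": {
  "commands": [
    {"gripper":0.8,"offset":[0,0,-0.7],"twist":0},
    {"gripper":0.8,"offset":[0,0,-1.4],"twist":0},
    {"gripper":0.8,"offset":[0,0,-2.1],"twist":0},
    {"gripper":0.8,"offset":[0,0,-2.8],"twist":0},
    {"gripper":0.8,"offset":[0,0,-3.5],"twist":0}
  ]
}}

```text
clock: 18.25
tool_pos: [0.5652, -0.0007, 0.1157]
ee_rot: [-0.475, 1.955, -1.956]
force: [-1.8, -3.4, -3.0]
finger_gap: 0.52
```

```bash
python3 - <<'E'
from h import *
st=manip.get_state(); print(st['clock'],st['tool_pos'],st['force'],st['torque'],st['finger_gap'])
E
```

```text
18.25 [ 0.56518296 -0.00072863  0.1156741 ] [-1.83279009 -3.37540126 -2.99994427] [-0.81000926  0.28905705 -0.01635536] 0.5195865536362829
```

{"name": "jog_arm", "arguments": {
  "commands": [
    {"gripper":0.8,"offset":[-0.3,-0.5,0],"twist":0},
    {"gripper":0.8,"offset":[-0.3,-0.6,0],"twist":0},
    {"gripper":0.8,"offset":[-0.3,-0.6,-0.7],"twist":0},
    {"gripper":0.8,"offset":[-0.3,-0.6,-1.4],"twist":0},
    {"gripper":0.8,"offset":[-0.3,-0.6,-2],"twist":0}
  ]
}}

```text
clock: 18.75
tool_pos: [0.565, -0.0008, 0.1137]
ee_rot: [-0.475, 1.956, -1.955]
force: [-0.4, -0.3, -3.8]
finger_gap: 0.518
```

```bash
python3 - <<'E'
from h import *
st=manip.get_state(); print(st['clock'],st['tool_pos'],st['force'],st['torque'],st['finger_gap'])
E
```

```text
18.75 [ 0.56498272 -0.0007872   0.11369827] [-0.41029071 -0.29987338 -3.8225712 ] [-0.43976283  0.08570287 -0.01016563] 0.5178930459217669
```

The rotor is past the key top with no vertical resistance. Carrying on down.

{"name": "jog_arm", "arguments": {
  "commands": [
    {"gripper":0.8,"offset":[0,0,-1],"twist":0},
    {"gripper":0.8,"offset":[0,0,-2],"twist":0},
    {"gripper":0.8,"offset":[0,0,-3],"twist":0},
    {"gripper":0.8,"offset":[0,0,-4],"twist":0},
    {"gripper":0.8,"offset":[0,0,-5],"twist":0}
  ]
}}

```text
clock: 19.25
tool_pos: [0.5653, -0.0011, 0.1089]
ee_rot: [-0.474, 1.955, -1.956]
force: [0.7, -2.0, -3.1]
finger_gap: 0.519
```

{"name": "jog_arm", "arguments": {
  "commands": [
    {"gripper":0.8,"offset":[0,0,-1],"twist":0},
    {"gripper":0.8,"offset":[0,0,-2],"twist":0},
    {"gripper":0.8,"offset":[0,0,-2.5],"twist":0},
    {"gripper":0.8,"offset":[0,0,-3],"twist":0},
    {"gripper":0.8,"offset":[0,0,-3],"twist":0}
  ]
}}

```text
clock: 19.75
tool_pos: [0.5656, -0.0012, 0.1062]
ee_rot: [-0.474, 1.955, -1.956]
force: [1.0, -4.0, 1.9]
finger_gap: 0.521
```

```bash
python3 - <<'E'
from h import *
st=manip.get_state(); print(st['clock'],st['tool_pos'],st['force'],st['torque'],st['finger_gap'])
E
```

```text
19.75 [ 0.56560688 -0.00124862  0.10618823] [ 0.9843216  -3.96553882  1.87845873] [-0.79512535 -0.25023366  0.04340866] 0.5211502729081703
```

{"name": "jog_arm", "arguments": {
  "commands": [
    {"gripper":0.8,"offset":[0.2,-0.5,0],"twist":0},
    {"gripper":0.8,"offset":[0.2,-0.5,-0.5],"twist":0},
    {"gripper":0.8,"offset":[0.2,-0.5,-1],"twist":0},
    {"gripper":0.8,"offset":[0.2,-0.5,-1.5],"twist":0},
    {"gripper":0.8,"offset":[0.2,-0.5,-2],"twist":0}
  ]
}}

```text
clock: 20.25
tool_pos: [0.5657, -0.0013, 0.1044]
ee_rot: [-0.474, 1.955, -1.955]
force: [-0.2, -2.1, 7.1]
finger_gap: 0.513
```

```bash
python3 - <<'E'
from h import *
st=manip.get_state(); print(st['clock'],st['tool_pos'],st['force'],st['torque'],st['finger_gap'])
E
```

```text
20.25 [ 0.56569131 -0.00134783  0.10436216] [-0.15540734 -2.11022791  7.14652966] [-0.6765812   0.02427263 -0.03851124] 0.5125144877934502
```

{"name": "jog_arm", "arguments": {
  "commands": [
    {"gripper":0.8,"offset":[0,-0.2,-0.5],"twist":0},
    {"gripper":0.8,"offset":[0,-0.2,-1],"twist":0},
    {"gripper":0.8,"offset":[0,-0.2,-1.5],"twist":0},
    {"gripper":0.8,"offset":[0,-0.2,-2],"twist":0},
    {"gripper":0.8,"offset":[0,-0.2,-2],"twist":0}
  ]
}}

```text
clock: 20.75
tool_pos: [0.5656, -0.0014, 0.1021]
ee_rot: [-0.474, 1.955, -1.955]
force: [2.0, -2.3, 4.1]
finger_gap: 0.519
```

```bash
python3 - <<'E'
from h import *
st=manip.get_state(); print(st['clock'],st['tool_pos'],st['force'],st['torque'],st['finger_gap'])
E
```

```text
20.75 [ 0.5656246  -0.00139923  0.10205505] [ 2.0387554  -2.29063454  4.13570232] [-0.52453774 -0.31763761 -0.05046049] 0.5185083187049945
```

Underside at about 85 mm with only light resistance. Next 4 mm.

{"name": "jog_arm", "arguments": {
  "commands": [
    {"gripper":0.8,"offset":[0,-0.2,-0.8],"twist":0},
    {"gripper":0.8,"offset":[0,-0.2,-1.6],"twist":0},
    {"gripper":0.8,"offset":[0,-0.2,-2.4],"twist":0},
    {"gripper":0.8,"offset":[0,-0.2,-3.2],"twist":0},
    {"gripper":0.8,"offset":[0,-0.2,-4],"twist":0}
  ]
}}

```text
clock: 21.25
tool_pos: [0.5657, -0.0014, 0.0984]
ee_rot: [-0.474, 1.955, -1.955]
force: [-2.4, -2.3, 15.3]
finger_gap: 0.519
```

```bash
python3 - <<'E'
from h import *
st=manip.get_state(); print(st['clock'],st['tool_pos'],st['force'],st['torque'],st['finger_gap'])
E
```

```text
21.25 [ 0.56573511 -0.00143109  0.09839975] [-2.36539052 -2.34995715 15.30209259] [-0.4935528   0.61021289 -0.01143493] 0.5193763024982546
```

{"name": "jog_arm", "arguments": {
  "commands": [
    {"gripper":0.8,"offset":[0,0,-0.4],"twist":0},
    {"gripper":0.8,"offset":[0,0,-0.8],"twist":0},
    {"gripper":0.8,"offset":[0,0,-1.2],"twist":0},
    {"gripper":0.8,"offset":[0,0,-1.6],"twist":0},
    {"gripper":0.8,"offset":[0,0,-1.6],"twist":0}
  ]
}}

```text
clock: 21.75
tool_pos: [0.5657, -0.0014, 0.0983]
ee_rot: [-0.474, 1.955, -1.955]
force: [-6.2, -2.4, 24.0]
finger_gap: 0.521
```

```bash
python3 - <<'E'
from h import *
st=manip.get_state(); print(st['clock'],st['tool_pos'],st['force'],st['torque'],st['finger_gap'])
E
```

```text
21.75 [ 0.56573586 -0.00138229  0.09834804] [-6.18966524 -2.3820938  23.97710014] [-0.48367287  1.31264537 -0.0150886 ] 0.5209959139844677
```

It stops at 98.3 mm with 24 N, so I'll ease off. The -x side force also needs relieving. Then I'll measure the disc's height and tilt from scene depth.

{"name": "jog_arm", "arguments": {
  "commands": [
    {"gripper":0.8,"offset":[-0.4,-0.2,1.0],"twist":0},
    {"gripper":0.8,"offset":[-0.4,-0.2,1.3],"twist":0},
    {"gripper":0.8,"offset":[-0.4,-0.2,1.3],"twist":0},
    {"gripper":0.8,"offset":[-0.4,-0.2,1.3],"twist":0},
    {"gripper":0.8,"offset":[-0.4,-0.2,1.3],"twist":0}
  ]
}}

```text
clock: 22.25
tool_pos: [0.5657, -0.0014, 0.0984]
ee_rot: [-0.473, 1.955, -1.954]
force: [0.9, -1.6, 9.3]
finger_gap: 0.518
```

```bash
cat > lvl.py <<'E'
from h import *
def lvl(zlo=.085,zhi=.105):
    P=manip.camera_params('scene'); d=np.median([manip.get_image('scene')[1] for _ in range(6)],0); W=cloud(d,P)
    c=W-[.5657,-.0008,0]; r=np.hypot(c[...,0],c[...,1]); m=(r>.036)&(r<.057)&(W[...,2]>zlo)&(W[...,2]<zhi); q=c[m]
    for _ in range(3):
        A=np.c_[q[:,:2],np.ones(len(q))]; k=np.linalg.lstsq(A,q[:,2],rcond=None)[0]; e=q[:,2]-A@k; q=q[abs(e)<.003]
    a=np.degrees(np.arctan2(q[:,1],q[:,0])); print('disc top z %.1f tilt %s n %d res %.2f'%(k[2]*1e3,k[:2].round(3),len(q),np.std(e)*1e3),np.histogram(a,bins=12,range=(-180,180))[0])
st=manip.get_state(); print(st['clock'],st['tool_pos'],st['force'],st['torque'],st['finger_gap'])
lvl()
E
python3 lvl.py
```

```text
22.25 [ 0.56572149 -0.00142138  0.09844922] [ 0.85853116 -1.56473766  9.29561258] [-0.33976832  0.10896291 -0.08203822] 0.5176940953714556
disc top z 91.6 tilt [ 0.002 -0.003] n 407 res 0.55 [ 0 33 57 58 53 60 56 54 36  0  0  0]
```

The disc top reads 91.6 mm, so the underside is at about 77.6 mm and level. The rotor is on the seat; it had slipped about 3 mm down in the grip at pick-up. Releasing and backing off straight up.

{"name": "jog_arm", "arguments": {
  "commands": [
    {"gripper":0.8,"offset":[0,0,0.7],"twist":0},
    {"gripper":0.3,"offset":[0,0,0.7],"twist":0},
    {"gripper":0.1,"offset":[0,0,0.7],"twist":0},
    {"gripper":0.1,"offset":[0,0,0.7],"twist":0},
    {"gripper":0.1,"offset":[0,0,0.7],"twist":0}
  ]
}}

```text
clock: 23.05
tool_pos: [0.5642, -0.0018, 0.0977]
ee_rot: [-0.477, 1.956, -1.955]
force: [-0.3, 0.5, -0.2]
finger_gap: 0.855
```

{"name": "jog_arm", "arguments": {
  "commands": [
    {"gripper":0.1,"offset":[0,0,5],"twist":0},
    {"gripper":0.1,"offset":[0,0,20],"twist":0},
    {"gripper":0.1,"offset":[0,0,50],"twist":0},
    {"gripper":0.1,"offset":[0,-30,90],"twist":0},
    {"gripper":0.1,"offset":[0,-75,100],"twist":0}
  ]
}}

```text
clock: 23.55
tool_pos: [0.5677, -0.0744, 0.2038]
ee_rot: [-0.472, 1.948, -1.949]
force: [1.4, 0.1, -0.7]
finger_gap: 0.898
```

{"name": "jog_arm", "arguments": {
  "commands": [
    {"gripper":0.1,"offset":[-10,-45,0],"twist":0},
    {"gripper":0.1,"offset":[-20,-90,0],"twist":0},
    {"gripper":0.1,"offset":[-30,-125,0],"twist":0},
    {"gripper":0.1,"offset":[-30,-135,0],"twist":0},
    {"gripper":0.1,"offset":[-30,-135,0],"twist":0}
  ]
}}

```text
clock: 24.05
tool_pos: [0.5346, -0.214, 0.1991]
ee_rot: [-0.471, 1.956, -1.958]
force: [-0.2, 1.4, 0.1]
finger_gap: 0.903
```

```bash
python3 lvl.py && python3 - <<'E'
from h import *
P=manip.camera_params('top');d=np.median([manip.get_image('top')[1] for _ in range(6)],0);W=cloud(d,P)
c=W-[.5657,-.0005,0]; r=np.hypot(c[...,0],c[...,1])
for n,m in(('disc',(r>.036)&(r<.056)&(W[...,2]>.08)&(W[...,2]<.105)),('boss',(r>.019)&(r<.03)&(W[...,2]>.11)),('spindle',(r<.009)&(W[...,2]>.1)),('housing',(r>.065)&(r<.08)&(W[...,2]<.07))): print(n,np.median(W[m][:,2]).round(4),m.sum())
m=(r<.07)&(W[...,2]>.085)&(W[...,2]<.1);q=W[m];print(cv2.minEnclosingCircle((q[:,:2]*1e3).astype(np.float32)))
m=(r<.04)&(W[...,2]>.112);q=W[m];print(cv2.minAreaRect((q[:,:2]*1e3).astype(np.float32)))
s,_=avg('scene',4);t,_=avg('top',4)
a=cv2.resize(s[160:260,260:380].astype(np.uint8),(480,400),interpolation=cv2.INTER_CUBIC); b=cv2.resize(t[155:240,205:285].astype(np.uint8),(300,400),interpolation=cv2.INTER_CUBIC)
save('end.png',cv2.convertScaleAbs(np.hstack([a,b]),alpha=1.4))
E
```

```text
24.05 [ 0.53461651 -0.21403238  0.1991164 ] [-0.16888392  1.3947563   0.14093157] [ 0.06984029 -0.01942356 -0.00336446] 0.9029452435754655
disc top z 91.6 tilt [-0.002 -0.   ] n 479 res 0.64 [48 50 57 56 53 58 56 54 34  0  0 13]
disc 0.0902 880
boss 0.1201 220
spindle 0.11 41
housing 0.0534 912
((566.867431640625, 0.4443330466747284), 60.128692626953125)
((566.6280517578125, 0.031829833984375), (59.982601165771484, 45.82513427734375), 26.73805046081543)
```

View pics/end.png

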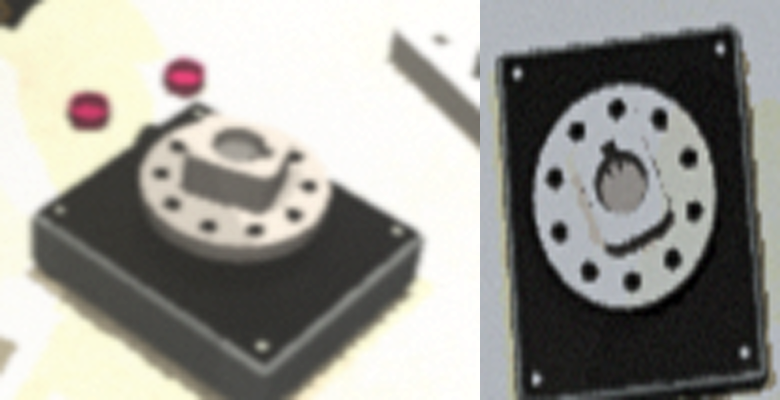

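Both views show the rotor level on the collar, with the spindle end inside the bore and the keyway over the slot. In the top camera, boss minus spindle top is 10.1 mm (10 expected at home) and disc top minus housing top is 36.8 mm (37 expected). Handing in.

```bash
python3 -c "
from workcell import manip
print(manip.finish_job())"
```

```text
the job is handed in; nothing more can be done
None
```

The key is in the spindle slot and the rotor is on its seat, let go. I handed the job in at about 25 s of the 72 s allowed; `finish_job` gives no verdict.

**Key:** I took it from the rack and lowered it 27 mm into the slot, with about 3 N of side force at most on the tool, then let it drop. Depth then showed its top 12–13 mm below the spindle top (12 expected), so it was fully down before the rotor came on. I did not see it again once the rotor covered it.

**Rotor:** I slid it on at about 27° and pressed it past the sprung balls. The hardest push was about 28 N net, when I pressed a little too long after it had reached the seat.

**Last checks after letting go:**

| Check | Measured | Expected at home |
|---|---|---|
| Boss top above spindle top | 10.1 mm | 10 mm |
| Disc top above housing | 36.8 mm | 37 mm |
| Tilt | about 0.002 rad | below 0.05 rad |
| Rotor centre from the measured axis (disc fit) | about 1.5 mm | below 3 mm |

- **Bystanders:** I did not measure them at the end. The last pictures show the two caps upright, but not all the other bystanders.
- **One disagreement:** when the rotor stopped, the tool height suggested it was still 3.4 mm short, but scene depth showed it home. I took it that the rotor had slipped about 3 mm in the fingers at pick-up, and the checks after letting go agree with that.

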